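# Lock the cover of a pump control box

## Robot

A 6-joint arm with a two-finger parallel gripper is mounted at the origin on the work surface. World frame = base frame: x ahead of the robot, y to its left, z up, the work surface at z = 0. Lengths are in mm, angles in degrees, forces in N, time in s.
With the tool pointing down it reaches from about 350 to 850 mm from the base axis. Payload 8.1 kg.
Tool frame: the origin (TCP) lies at the very end of the fingers, on their centre line; the grasp point (between the pads) lies 19 mm behind it (r.grip_depth is the distance from the TCP to the grasp point, in mm); y points along the fingers, z is the direction in which the jaws open and shut, and the axes are right-handed (so a half turn about y gives the same grasp; the last joint's range is limited). The gripper opens to 85 mm and grips with 20 to 120 N. Pads are 22 mm wide; open, the fingers measure 114 mm over their backs; the gripper's body (76 mm by 85 mm) begins 54 mm behind the grasp point. The pads swing forward as they close: fully open they stand 13 mm farther back than shut.
Start: joints at [-81.154, 7.471, 85.268, -0, 87.261, -4.893], TCP at [142.525, -582.831, 231.292] pointing down, gripper open.
Joint ranges: [-169.43, 169.43], [-51.17, 129.36], [1.28, 143.12], [-76.62, 256.62], [0, 156.53], [-152.29, 152.29]. Speed limits (degrees/s): [136.94, 136.94, 159.86, 180, 180, 180].

## Interface

Orientations are given as [roll, pitch, yaw] about the fixed x, y, z axes, in that order (R = Rz(yaw) Ry(pitch) Rx(roll)).
In Python, from bench import readout, eyes, r gives the robot as it stands. The module is installed in compiled form; this text tells all that it offers.
- The arm moves only by the tool move_arm, never from a script. Its argument "motion" is text: rows parted by semicolons, each of 6 numbers parted by spaces: the shift along the world's x, y, z in cm, then the turn, a rotation vector about the world's x, y, z in degrees. A call has 1 to 10 rows; each row is the pose to reach, as a shift and turn from the pose commanded when the call began; what a row does not reach only later rows make up. A row lasts 1/12 s, in which the tool goes at most 41.7 mm and 7.16 degrees, less where a joint would pass 70% of its speed; a pose out of reach is approached as far as the arm can. A call with a gripper value outside its range is refused whole. "fingers" is the finger opening in cm, from 0 to 8.54, set as the call begins (left out, the last holds). The fingers move at their own pace and stop on an object; "squeeze" is the grip in N (left out, the last holds). Time passes only in rows, so rows that repeat a pose let the fingers close. It gives the time, the measured TCP pose, the force and the opening at its end, in the units of the state.
- readout.sense(): the state, without advancing time (a new reading comes with each control period).
- eyes.snapshot(name): name is "scene" or "top" or "wrist"; returns a dict with "image" (400x640x3 uint8, blue, green, red), "fx", "fy", "cx", "cy" (pixels), "world_to_cam" (4x4, takes a point from world to camera coordinates). Camera axes: x right, y down, z forward; pixel columns grow to the right and rows downward; lengths in mm; the calibration is good to about 2 mm. A picture is of the moment at which its call begins. There is no depth.
- r.hand_in(): hands the job in, once; it reports no verdict.
The state is a dict: "time": time; "joint_pos": joint angles; "qd": joint speeds; "joint_efforts": joint torques, N m; "tool_pos": TCP position; "tcp_rot": TCP orientation; "ft_force": force on the tool from outside, world axes, zero at the start; "wrist_torque": the same for the moment, N m; "finger_gap": finger opening in mm.
Only numpy, scipy, OpenCV 4.12 (cv2) and the standard library are available. Lean on these libraries where they do the work, as an engineer would, in place of code of your own. Each camera call takes 0.05 s, during which the arm holds its last target. There are 200 camera calls.

## Task

The cover of the light grey pump control box on the bench stands ajar on its spring hinge. Set your shut fingertips in the slot of the round quarter-turn fastener, press the cover fully shut with them and, still pressing, turn the fastener clockwise (seen from above) a quarter turn to its stop, so that the cover stays locked when you take the fingers away. Only push with the fingers: do not swing the cover further open, and leave the things lying around the box where they are.

Things in the scene. Friction and masses are not known exactly. Their poses are not given: they have to be found in the camera images.
- box: Pump control box, light grey steel, 240 mm (its x) by 300 mm (its y) by 100 mm high without cover, lying on its back, fixed. Origin: centre of its underside, on the bench. x points from the fastener's side (nearer the robot) to the hinge side, y along the hinge, z up. Three cable glands stick out 22 mm from its -y side.
- cover (a joint): Angle (rad) of the cover, a flat grey 240 x 300 x 5 mm sheet hinged along the top of the box's +x wall (axis along the box's y, 120 mm from its centre, 100 mm up). 0 is fully shut; it grows as the cover swings up. Spring and friction let it rest at about 0.3 to 0.55; let go nearly shut and unlocked, it rises. Pressing it shut at the fastener takes 3 to 9 N.
- cover_front (a point): Middle of the cover's free front edge, on its upper face, 240 mm from the hinge. Its axes turn with the cover (at joint 0 they are those of the box).
- cam (a joint): Angle (rad) of the fastener: 0 unlocked, growing clockwise seen from above, hard stop at 1.571 = locked. Starts at 0 to 0.3. Turning takes 0.1 to 0.25 N m; it stays where it is left. Its tongue, under the cover, enters the keeper in the box's front wall over the last 50 degrees, only if the cover is then held within 5 mm of shut at the fastener, and draws it down.
- cam_face (a point): Centre of the face of the fastener, a cast aluminium disc 78 mm across, flush with the cover's top, 190 mm from the hinge, mid-width. Axes turn with it: x along its slot towards the end with a small raised dot, z out of the face. Unlocked, x points to the box's -y; locked, to the box's -x. With the cover shut this point is 105 mm above the bench and at x = -70 mm, y = 0 of the box.
- tape: Roll of packing tape lying flat, 100 mm across, 48 mm high, loose. Origin: centre of its underside.
- fitting: Brass pipe union standing upright, 34 mm across, 72 mm high, loose. Origin: centre of its underside.
- driver: Screwdriver lying on the bench, loose. Origin in its middle, x along its length.
- carton: Small cardboard carton, 85 x 70 x 90 mm high, loose. Origin: centre of its underside.
- slot_floor (a point): Centre of the floor of the fastener's slot, 16 mm below cam_face, same axes. The slot is straight, 64 mm long (along x) and 34 mm wide, with a flat floor and upright walls, centred on the fastener's axis.

How it is judged:
By the outcome, as a careful person would: the job done as asked, in the order asked, and still so for the second after the job is handed in, with the robot touching nothing.
It also fails if it takes over 42 s, if anything falls off the work surface, if the arm or the gripper's body presses on something with over 40 N, if the wrist force passes 120 N, or if a joint passes its speed limit or range.

## Working session

There is one attempt and no reset: what is moved stays moved. The work goes in short steps, Python scripts to look and compute and a tool call to move; the robot and the scene stay as the last step left them, time stands still between calls to the robot, and variables do not carry over. Pictures are saved under pics/ and viewed, about 8 in all and at most 12, crops included, and the job is handed in when it is done.

Besides the shell and the picture viewer there is one more tool, called after "Request:" as name(argument=value, ...), one argument or row to a line, values as JSON. move_arm: Moves the arm, as the interface text tells. Its arguments: {"type":"object","properties":{"motion":{"type":"string"},"fingers":{"type":"number"},"squeeze":{"type":"number"}},"required":["motion"]}

```bash
mkdir -p pics
cat > h.py <<'E'
from bench import readout, eyes, r
import numpy as np, cv2
def snap(n):
    s=eyes.snapshot(n); return s
def ray(s,u,v):
    W=np.array(s["world_to_cam"]);R=W[:3,:3];t=W[:3,3]
    d=R.T@np.array([(u-s["cx"])/s["fx"],(v-s["cy"])/s["fy"],1.]);return -R.T@t,d
def onz(s,u,v,z):
    c,d=ray(s,u,v);return c+d*(z-c[2])/d[2]
def proj(s,p):
    W=np.array(s["world_to_cam"]);q=W[:3,:3]@np.array(p,float)+W[:3,3]
    return s["fx"]*q[0]/q[2]+s["cx"],s["fy"]*q[1]/q[2]+s["cy"]
def tri(a,b):
    (c1,d1),(c2,d2)=a,b
    A=np.stack([d1,-d2],1);x=np.linalg.lstsq(A,c2-c1,rcond=None)[0]
    p,q=c1+d1*x[0],c2+d2*x[1];return (p+q)/2,np.linalg.norm(p-q)
E
python3 - <<'E'
from h import *
for n in("scene","top"):
    s=snap(n);cv2.imwrite(f"pics/{n}0.png",s["image"]);print(n,ray(s,320,200))
print(readout.sense())
E
```

```text
scene (array([726.76516515, 438.24809223, 924.68122866]), array([-0.14350012, -0.4262601 , -0.89319163]))
top (array([ 510.35952573,   13.80226441, 1002.41551788]), array([ 0.06340896, -0.00235714, -0.99799204]))
{'time': 0.1, 'joint_pos': array([-8.11527818e+01,  7.51115629e+00,  8.53221860e+01,  2.41586164e-04,
        8.72605255e+01, -4.89412404e+00]), 'qd': array([ 0.05488985, -0.06954012, -0.16200624, -0.11114131, -0.06561372,
       -0.07563493]), 'joint_efforts': array([ 2.51836747e-03, -5.70951176e+01, -5.01939940e+01, -1.13910337e-04,
        8.13483348e-03, -3.91082426e-05]), 'tool_pos': array([ 142.46171134, -582.34750994,  230.35358815]), 'tcp_rot': array([-9.00935050e+01,  8.24871453e-03, -1.66258676e+02]), 'ft_force': array([-0.08906716,  0.2303818 ,  0.96564942]), 'wrist_torque': array([ 0.01195636,  0.02652263, -0.03894913]), 'finger_gap': 85.61231315987135}
```

View pics/scene0.png

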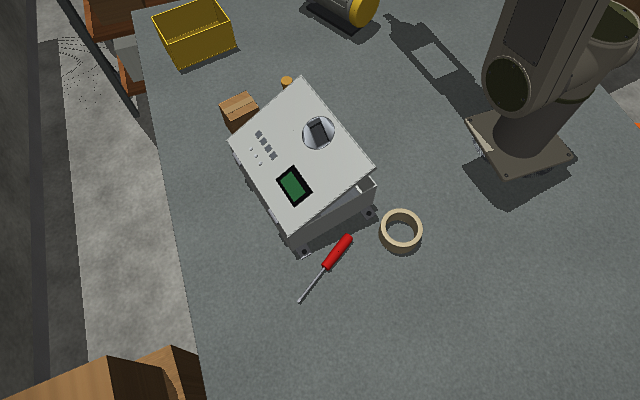

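View pics/top0.png

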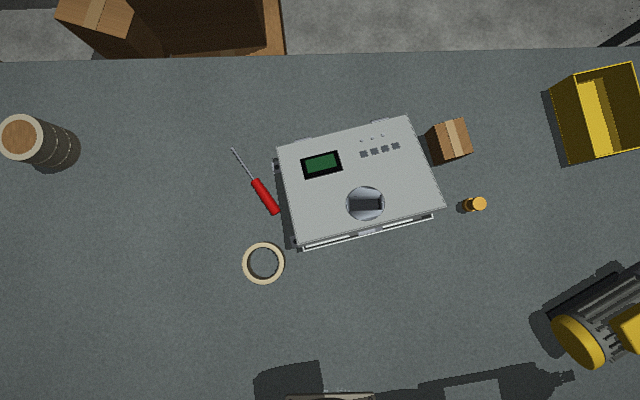

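The scene view shows the cover with corners near (302,75), (375,165), (290,238), (228,142) and the disc at (319,133). In the top view the corners are near (407,115), (445,207), (297,247), (277,147) and the disc is at (365,203). I'll enlarge both to refine these.

Run:
```python
from h import *
a=cv2.imread("pics/scene0.png")[65:255,215:400];b=cv2.imread("pics/top0.png")[100:265,265:460]
A=cv2.resize(a,(390,400),interpolation=cv2.INTER_CUBIC);
b2=cv2.resize(b[75:165],None,fx=4,fy=4,interpolation=cv2.INTER_CUBIC)
a1=cv2.resize(a[0:60,70:165],None,fx=4,fy=4,interpolation=cv2.INTER_CUBIC)
c=np.zeros((600,800,3),np.uint8);c[:360,:780]=b2;c[360:600,:380]=a1
a2=cv2.resize(a[60:120,70:165],None,fx=4,fy=4,interpolation=cv2.INTER_CUBIC);c[360:600,400:780]=a2
cv2.imwrite("pics/c1.png",c)
```

```text
(no output)
```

View pics/c1.png

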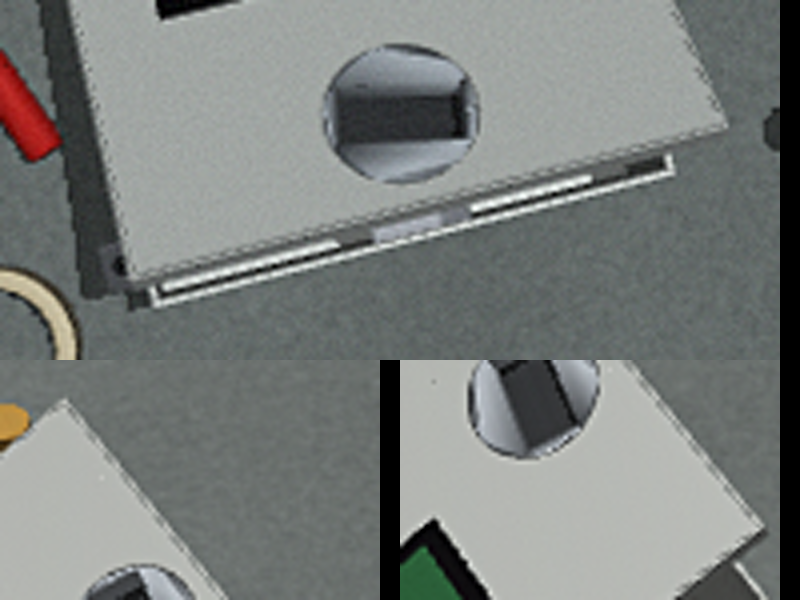

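Run:
```python
from h import *
t=snap("top");s=snap("scene")
for n,a,b in(("frR",(446.8,206.8),(301.5,75)),("frL",(297.5,245.2),(376.2,166.2)),("hR",(407,115),(228,142)),("hL",(277,147),(290,238)),("disc",(365.2,203.2),(318.5,132.9))):
    print(n,tri(ray(t,*a),ray(s,*b)))
p=onz(t,433,217.5,100);q=onz(t,303.75,251.25,100);d=q-p
print("rim",p,q,np.linalg.norm(d),np.degrees(np.arctan2(-d[0],d[1])))
```

```text
frR (array([ 541.45403165, -240.11951365,  199.69391869]), np.float64(0.3843659131619732))
frL (array([473.1778567 ,  58.3295188 , 203.23254148]), np.float64(0.5773825363736492))
hR (array([ 757.99467537, -192.41252643,   89.26812757]), np.float64(2.313047329195388))
hL (array([688.92656694, 107.48381196,  94.54451213]), np.float64(4.861907964951468))
disc (array([553.81242447, -80.40069126, 178.2714794 ]), np.float64(0.2033755816754941))
rim [ 522.33819952 -239.89160843  100.        ] [454.35284943  50.61297728 100.        ] 298.3536863334419 13.171602619831962
```

```bash
cat >> h.py <<'E'
from scipy.spatial.transform import Rotation as Ro
YAW=np.radians(13.0);xb=np.array([np.cos(YAW),np.sin(YAW),0]);yb=np.array([-np.sin(YAW),np.cos(YAW),0]);ez=np.array([0,0,1.])
H=np.array([722.1,-40.6,100.])   # hinge middle
def frame(th):   # cover: dir to front, normal
    return -np.cos(th)*xb+np.sin(th)*ez, np.sin(th)*xb+np.cos(th)*ez
def face(th):
    d,n=frame(th);return H+190*d+5*n
def pose(th,c,h,off=0):
    "tcp h above cam face along normal, off along slot (towards dot)"
    d,n=frame(th);s=-np.cos(c)*yb+np.sin(c)*d;a=-np.cos(c)*d-np.sin(c)*yb
    y=-n;R=np.stack([np.cross(y,a),y,a],1)
    return face(th)+h*n+off*s,R
def go(p,R,q=None):
    s=readout.sense();p0,R0=(s["tool_pos"],Ro.from_euler("xyz",s["tcp_rot"],degrees=True)) if q is None else (q[0],Ro.from_matrix(q[1]))
    return np.round(np.r_[(p-p0)/10,(Ro.from_matrix(R)*R0.inv()).as_rotvec(degrees=True)],2)
E
python3 - <<'E'
from h import *
print(face(.4),go(*pose(.4,.24,90)))
E
```

```text
[553.4808784  -79.52879159 178.59479001] [44.52 51.08  3.09 10.27 22.33 74.45]
```

Request:
move_arm(
  motion="10 12 5 2.5 5.7 19;44.5 51 5 10.3 22.3 74.5;44.5 51 5 10.3 22.3 74.5;44.5 51 5 10.3 22.3 74.5;44.5 51 5 10.3 22.3 74.5;44.5 51 5 10.3 22.3 74.5;44.5 51 5 10.3 22.3 74.5;44.5 51 5 10.3 22.3 74.5;44.5 51 5 10.3 22.3 74.5;44.5 51 5 10.3 22.3 74.5",
  fingers=0,
  squeeze=60,
)

```text
time: 1.03
tool_pos: [415.5, -268.8, 266.1]
tcp_rot: [-110.3, -6.1, -96.0]
ft_force: [0.7, -0.4, 0.2]
finger_gap: 0.1
```

Run:
```python
from h import *
print(go(*pose(.4,.24,90)))
```

```text
[17.22 19.72 -0.46  0.84  1.93  6.1 ]
```

Request:
move_arm(
  motion="17.2 19.7 0 0.8 1.9 6;17.2 19.7 0 0.8 1.9 6;17.2 19.7 0 0.8 1.9 6;17.2 19.7 0 0.8 1.9 6;17.2 19.7 0 0.8 1.9 6;17.2 19.7 0 0.8 1.9 6;17.2 19.7 0 0.8 1.9 6;17.2 19.7 0 0.8 1.9 6;17.2 19.7 0 0.8 1.9 6;17.2 19.7 0 0.8 1.9 6",
)

```text
time: 1.87
tool_pos: [586.0, -74.3, 265.7]
tcp_rot: [-112.2, -5.4, -90.2]
ft_force: [0.0, -1.2, -0.6]
finger_gap: 0.2
```

Run:
```python
from h import *
s=snap("wrist");cv2.imwrite("pics/w1.png",s["image"])
print(readout.sense()["tool_pos"],go(*pose(.4,.24,90)),proj(s,face(.4)),proj(s,readout.sense()["tool_pos"]))
```

```text
[585.89225514 -74.66622257 265.97700502] [ 0.17  0.3  -0.45  0.08  0.1   0.5 ] (np.float64(324.48411618363525), np.float64(199.74636031587005)) (np.float64(320.05442027231805), np.float64(258.3287789760379))
```

View pics/w1.png

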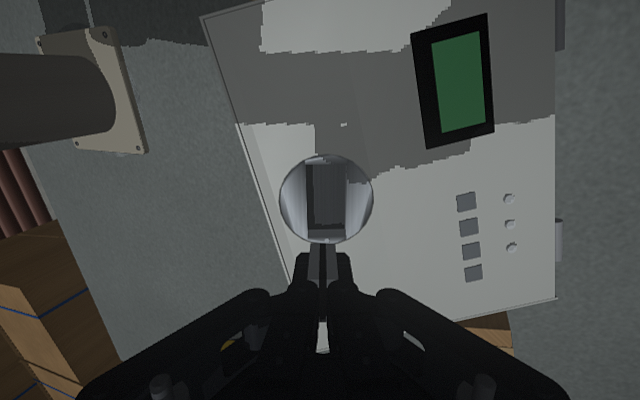

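The disc is centred at (326,199), against a predicted (324.5,199.7), so the model is good to about 1 mm. The slot runs nearly vertically in the image, with its left edge going from (307,165) to (309,230). Next I'll get the cam angle from the slot walls and plan the insertion.

Run:
```python
from h import *
s=snap("wrist");th=.4;d,n=frame(th)
def onpl(u,v,h):
    c,k=ray(s,u,v);p0=face(th)+h*n;return c+k*((p0-c)@n)/(k@n)-p0
for A,B,h in(((309,230),(307,165),-16),((346,228),(345,165),-16)):
    w=onpl(*A,h)-onpl(*B,h);w=w if w@yb<0 else -w
    print(np.linalg.norm(w),np.arctan2(w@d,-w@yb),onpl(*A,h)@n)
o=onpl(326,199,0);print("off hinge-dir",o@d,"yb",o@yb)
q=pose(th,.24,90)
for args in((.4,.24,8),(.4,.24,-8),(.4,.24,-15)):print(args,go(*pose(*args)))
```

```text
62.42395633954541 0.23527760835132666 -2.8316289944936523e-15
60.41248000970452 0.2087461177827596 -9.002399187824112e-15
off hinge-dir -1.1597809293841597 yb -0.01219352448519192
(0.4, 0.24, 8) [-2.94 -0.4  -8.02  0.08  0.12  0.52]
(0.4, 0.24, -8) [-3.54 -0.54 -9.5   0.08  0.12  0.52]
(0.4, 0.24, -15) [ -3.81  -0.6  -10.14   0.08   0.12   0.52]
```

Run:
```python
from h import *
print(go(*pose(.4,.22,5,12)),go(*pose(.4,.22,-12,12)))
```

```text
[-3.02 -1.62 -8.2   0.52  0.22  1.58] [-3.67 -1.77 -9.76  0.52  0.22  1.58]
```

Request:
move_arm(
  motion="-1.5 -1.6 -4.1 0.5 0.2 1.6;-3 -1.6 -8.2 0.5 0.2 1.6;-3 -1.6 -8.2 0.5 0.2 1.6;-3 -1.6 -8.2 0.5 0.2 1.6;-3 -1.6 -8.2 0.5 0.2 1.6;-3.2 -1.7 -8.7 0.5 0.2 1.6;-3.45 -1.75 -9.2 0.5 0.2 1.6;-3.65 -1.8 -9.75 0.5 0.2 1.6;-3.65 -1.8 -9.75 0.5 0.2 1.6;-3.65 -1.8 -9.75 0.5 0.2 1.6",
)

```text
time: 2.8
tool_pos: [550.1, -91.6, 168.5]
tcp_rot: [-112.4, -4.9, -88.5]
ft_force: [-0.4, -0.4, -0.2]
finger_gap: 0.4
```

Run:
```python
from h import *
s=snap("wrist");t=snap("scene")
c=np.hstack([s["image"][130:330,200:450],t["image"][60:260,200:430]]);cv2.imwrite("pics/w2.png",cv2.resize(c,None,fx=1.6,fy=1.6))
S=readout.sense();print(S["tool_pos"],S["ft_force"],S["wrist_torque"])
for th in (.4,.3,.2,.1,0,-.02): print(th,go(*pose(th,.22,-15,12)))
```

```text
[550.15288992 -91.54248897 168.69495331] [ 0.17022655 -0.31955788 -0.27162382] [ 0.0403448  -0.19791244 -0.02124392]
0.4 [-0.21 -0.13 -0.29  0.    0.03 -0.12]
0.3 [-0.76 -0.25 -2.13  1.3  -5.55 -0.12]
0.2 [ -1.13  -0.34  -4.02   2.59 -11.13  -0.12]
0.1 [ -1.31  -0.38  -5.94   3.89 -16.71  -0.12]
0 [ -1.31  -0.38  -7.87   5.18 -22.29  -0.12]
-0.02 [ -1.29  -0.37  -8.25   5.44 -23.41  -0.12]
```

View pics/w2.png

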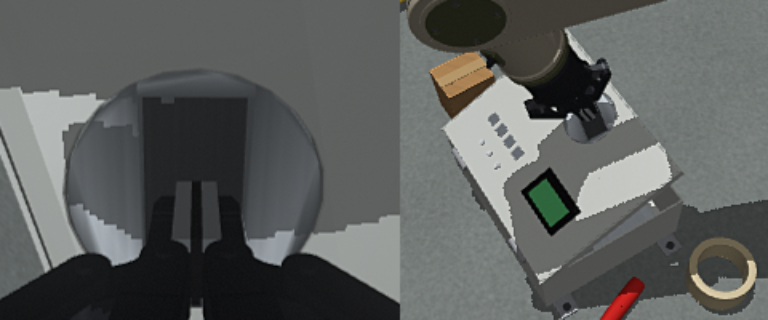

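Left crop (wrist view): the tips are inside the slot, about 16 mm thick in the 34 mm slot. Right crop (scene view): nothing else has been touched. Now I'll press along the hinge arc.

Run:
```python
from h import *
for th in (.35,.3,.25,.2,.15,.1,.05,0): print(th,go(*pose(th,.22,-17,15)))
```

```text
0.35 [-0.57 -0.51 -1.37  0.65 -2.76 -0.12]
0.3 [-0.81 -0.57 -2.3   1.3  -5.55 -0.12]
0.25 [-1.01 -0.61 -3.25  1.94 -8.34 -0.12]
0.2 [ -1.16  -0.65  -4.21   2.59 -11.13  -0.12]
0.15 [ -1.27  -0.67  -5.17   3.24 -13.92  -0.12]
0.1 [ -1.33  -0.69  -6.13   3.89 -16.71  -0.12]
0.05 [ -1.34  -0.69  -7.1    4.53 -19.5   -0.12]
0 [ -1.31  -0.68  -8.07   5.18 -22.29  -0.12]
```

Request:
move_arm(
  motion="-0.4 -0.45 -0.5 0 0 0;-0.57 -0.5 -1.35 0.65 -2.8 0;-0.8 -0.55 -2.3 1.3 -5.55 0;-1 -0.6 -3.25 1.9 -8.3 0;-1.15 -0.65 -4.2 2.6 -11.1 0;-1.25 -0.65 -5.2 3.2 -13.9 0;-1.3 -0.7 -6.1 3.9 -16.7 0;-1.35 -0.7 -7.1 4.5 -19.5 0;-1.3 -0.7 -7.8 5.2 -22.3 0;-1.3 -0.7 -7.8 5.2 -22.3 0",
)

```text
time: 3.73
tool_pos: [535.9, -98.8, 89.7]
tcp_rot: [-89.9, 0.0, -89.5]
ft_force: [0.3, 1.5, 3.8]
finger_gap: 0.3
```

Run:
```python
from h import *
S=readout.sense();print(S["tool_pos"],S["tcp_rot"],S["ft_force"],S["wrist_torque"])
s=snap("wrist");t=snap("scene")
c=np.hstack([s["image"][130:330,200:450],t["image"][60:260,200:430]]);cv2.imwrite("pics/w3.png",cv2.resize(c,None,fx=1.6,fy=1.6))
print(pose(0,.22,-16,15)[0],go(*pose(0,.22,-16,15)))
```

```text
[535.93784769 -98.80241438  89.65622588] [-8.98787879e+01  3.94813997e-02 -8.95272168e+01] [0.30288492 1.4883144  3.75231558] [ 0.27377592 -0.29104033 -0.04825403]
[537.07307891 -98.340344    89.        ] [ 0.08  0.06 -0.19  0.02 -0.07 -0.08]
```

View pics/w3.png

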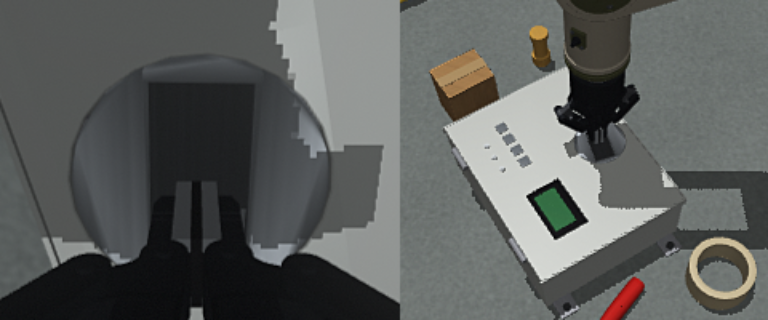

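The view shows the cover nearly shut, the tips in the slot and 3.8 N on the wrist. I'll press a little more.

Request:
move_arm(
  motion="0 0 -0.1 0 0 0;0 0 -0.2 0 0 0;0 0 -0.2 0 0 0",
)

```text
time: 4.08
tool_pos: [537.0, -99.0, 89.0]
tcp_rot: [-90.1, -0.1, -89.5]
ft_force: [-3.3, -0.2, 4.8]
finger_gap: 0.1
```

Request:
move_arm(
  motion="0 0 -0.1 0 0 0;0 0 -0.2 0 0 0;0 0 -0.2 0 0 0",
)

```text
time: 4.33
tool_pos: [537.7, -99.0, 88.8]
tcp_rot: [-90.0, -0.1, -89.5]
ft_force: [-9.4, 1.8, 18.8]
finger_gap: -0.4
```

```bash
cat >> h.py <<'E'
def orb(c,L=8.,off=15.,c0=.22):
    p0,R0=pose(0,c0,0,15);p,R=pose(0,c,0,off);p=p-R[:,2]*L
    return np.round(np.r_[(p-p0)/10,(Ro.from_matrix(R)*Ro.from_matrix(R0).inv()).as_rotvec(degrees=True)],2)
E
python3 - <<'E'
from h import *
for c in np.radians(np.arange(0,105,6))+.22: print(round(c,2),orb(c))
E
```

```text
0.22 [-0.8  -0.01  0.    0.    0.    0.  ]
0.32 [-0.95  0.09  0.   -0.   -0.   -6.  ]
0.43 [ -1.1    0.19   0.    -0.    -0.   -12.  ]
0.53 [ -1.23   0.31   0.    -0.    -0.   -18.  ]
0.64 [ -1.34   0.45   0.    -0.    -0.   -24.  ]
0.74 [ -1.45   0.59   0.    -0.    -0.   -30.  ]
0.85 [ -1.53   0.75   0.    -0.    -0.   -36.  ]
0.95 [ -1.6    0.91   0.    -0.    -0.   -42.  ]
1.06 [ -1.66   1.08   0.    -0.    -0.   -48.  ]
1.16 [ -1.69   1.25   0.    -0.    -0.   -54.  ]
1.27 [ -1.71   1.43   0.    -0.    -0.   -60.  ]
1.37 [ -1.71   1.61   0.    -0.    -0.   -66.  ]
1.48 [ -1.69   1.79   0.    -0.    -0.   -72.  ]
1.58 [ -1.65   1.96   0.    -0.    -0.   -78.  ]
1.69 [ -1.59   2.13   0.    -0.    -0.   -84.  ]
1.79 [ -1.52   2.29   0.    -0.    -0.   -90.  ]
1.9 [ -1.43   2.44   0.    -0.    -0.   -96.  ]
2.0 [  -1.32    2.59    0.     -0.     -0.   -102.  ]
```

First the side shift and 24° of turning.

Request:
move_arm(
  motion="-0.4 0 0 0 0 0;-0.8 0 0 0 0 0;-0.95 0.1 0 0 0 -6;-1.1 0.2 0 0 0 -12;-1.2 0.3 0 0 0 -18;-1.35 0.45 0 0 0 -24",
)

```text
time: 4.83
tool_pos: [527.1, -95.5, 89.2]
tcp_rot: [-89.6, -0.0, -113.8]
ft_force: [8.1, -4.9, 4.2]
finger_gap: -0.2
```

Request:
move_arm(
  motion="0 0 -0.2 0 0 0;-0.1 0.15 -0.2 0 0 -6;-0.2 0.3 -0.2 0 0 -12;-0.25 0.45 -0.2 0 0 -18",
)

```text
time: 5.17
tool_pos: [524.1, -92.0, 88.7]
tcp_rot: [-89.6, -0.0, -131.8]
ft_force: [-5.4, -6.4, 22.8]
finger_gap: 0.1
```

Run:
```python
from h import *
S=readout.sense();print(S["ft_force"],S["wrist_torque"],S["tool_pos"],pose(0,.95,-16,15)[0]-pose(0,.95,0,15)[1][:,2]*8)
s=snap("wrist");t=snap("scene")
c=np.hstack([s["image"][130:330,200:450],t["image"][60:260,200:430]]);cv2.imwrite("pics/w4.png",cv2.resize(c,None,fx=1.6,fy=1.6))
```

```text
[-5.44635426 -6.44213872 22.77422517] [-1.10733456  1.07631181  0.05748075] [524.05344315 -91.9814689   88.71859791] [521.04589916 -89.29325935  89.        ]
```

View pics/w4.png

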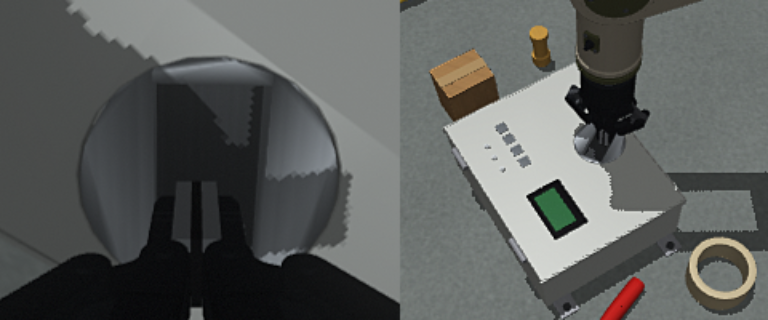

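The slot turned with the fingers: it still lies along the finger direction in the wrist view, so the cam is at about 0.95. The cover is shut. I'll go on to the stop.

Request:
move_arm(
  motion="-0.05 0.15 0 0 0 -6;-0.1 0.35 0 0 0 -12;-0.1 0.5 0 0 0 -18;-0.1 0.7 0 0 0 -24",
)

```text
time: 5.6
tool_pos: [521.6, -85.6, 88.6]
tcp_rot: [-89.7, -0.1, -155.8]
ft_force: [-14.0, -10.5, 29.2]
finger_gap: -0.2
```

Request:
move_arm(
  motion="0 0.2 0 0 0 -6;0.05 0.35 0 0 0 -12",
)

```text
time: 5.77
tool_pos: [521.8, -82.5, 88.7]
tcp_rot: [-89.6, -0.0, -167.8]
ft_force: [-10.4, -15.6, 25.1]
finger_gap: 0.5
```

Request:
move_arm(
  motion="0.05 0.15 0 0 0 -2;0.1 0.3 0 0 0 -2;0.1 0.3 0 0 0 -2",
)

```text
time: 6.02
tool_pos: [522.7, -82.1, 88.6]
tcp_rot: [-89.4, -0.1, -169.5]
ft_force: [-15.1, -23.3, 26.5]
finger_gap: -0.1
```

Run:
```python
from h import *
S=readout.sense();print(S["ft_force"],S["wrist_torque"],S["tool_pos"],S["tcp_rot"])
s=snap("wrist")
c=s["image"][130:330,200:450];cv2.imwrite("pics/w5.png",cv2.resize(c,None,fx=2.5,fy=2.5))
```

```text
[-15.06854137 -23.27980257  26.4711046 ] [-3.97787743  2.57788641  0.10994427] [522.72017117 -82.10189324  88.63440416] [-8.93894516e+01 -6.66928437e-02 -1.69529479e+02]
```

View pics/w5.png

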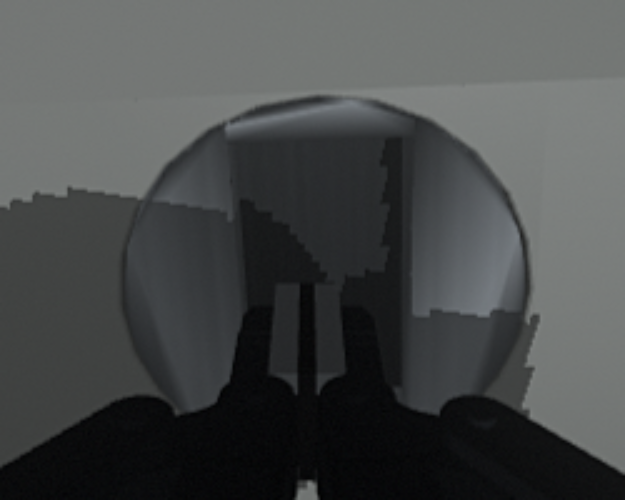

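Request:
move_arm(
  motion="0.05 0.15 0 0 0 -1;0.05 0.3 0 0 0 -2;0.05 0.3 0 0 0 -2",
)

```text
time: 6.32
tool_pos: [523.3, -81.6, 88.7]
tcp_rot: [-89.2, -0.1, -171.6]
ft_force: [-14.9, -35.9, 23.5]
finger_gap: -0.1
```

Run:
```python
from h import *
s=snap("wrist");d,n=frame(0)
S=readout.sense();print(S["ft_force"],S["tool_pos"])
def onpl(u,v,h):
    c,k=ray(s,u,v);p0=face(0)+h*n;return c+k*((p0-c)@n)/(k@n)-p0
f=lambda x,y:(200+x/2.5,130+y/2.5)
for A,B,h in(((238,150),(247,300),-16),((403,140),(403,385),-16),((228,135),(411,135),0)):
    w=onpl(*f(*A),h)-onpl(*f(*B),h)
    print(np.linalg.norm(w),np.degrees(np.arctan2(w@d,-w@yb)))
```

```text
[-14.69674175 -35.80438678  25.02113297] [523.27791235 -81.59846427  88.68240248]
34.141837355161385 -86.99871318297225
58.17750263161351 -87.83555621661135
32.86378150592055 -175.150891811474
```

A further 0.5 mm of travel raised the side force from 23 to 36 N, about 0.5 N m and above the turning friction, so the fastener is at its stop. The slot reads about 88° in the image. I'll ease off the wall and then lift straight out.

Request:
move_arm(
  motion="-0.1 -0.6 0.1 0 0 2;-0.1 -0.9 0.3 0 0 2;-0.1 -0.9 0.8 0 0 2;-0.1 -0.9 2 0 0 2;-0.1 -0.9 5 0 0 2;-0.1 -0.9 9 0 0 2;-0.1 -0.9 12 0 0 2;-0.1 -0.9 15 0 0 2;-0.1 -0.9 18 0 0 2;-0.1 -0.9 18 0 0 2",
)

```text
time: 7.2
tool_pos: [523.7, -82.2, 272.8]
tcp_rot: [-89.8, 0.5, -169.5]
ft_force: [2.2, -0.8, 1.2]
finger_gap: -0.2
```

Run:
```python
from h import *
s=snap("wrist");t=snap("scene");u=snap("top")
A=cv2.resize(s["image"],(480,300));B=cv2.resize(t["image"][60:260,200:400],(300,300));C=cv2.resize(u["image"][80:280,220:500],(420,300))
c=np.zeros((600,780,3),np.uint8);c[:300,:480]=A;c[:300,480:]=B;c[300:,:420]=C
cv2.imwrite("pics/f.png",c);S=readout.sense();print(S["time"],S["ft_force"],S["tool_pos"],proj(s,face(0)),proj(s,H-240*xb+5*ez-150*yb),proj(s,H-240*xb+5*ez+150*yb))
```

```text
7.35 [ 0.69257573 -0.56350625 -0.2789092 ] [521.00090865 -81.6982685  264.77795429] (np.float64(324.3565983624526), np.float64(171.86140970479804)) (np.float64(457.45928877283234), np.float64(209.14737144265698)) (np.float64(195.73586214951547), np.float64(220.16759184986628))
```

View pics/f.png

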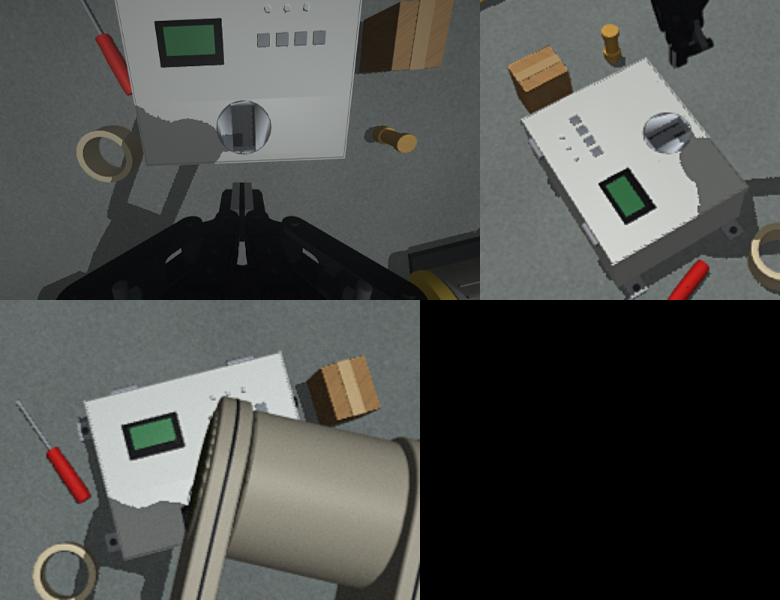

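The cover is flush: the front corner is at (345,157) against (343,157) predicted for a shut cover. The slot points to the box's front, the loose items are where they were, and the fingers are clear.

```bash
python3 -c "
from h import *
print(r.hand_in())"
```

```text
the job is handed in; nothing more can be done
None
```

The cover is shut and the fastener is turned to its stop. The cover stayed down once I took the fingers away, and the job is handed in with about 7 s on the robot's clock.

I put the shut fingertips in the slot, pressed the cover down along its hinge arc, and turned the fastener clockwise while still pressing. The downward force was mostly 19–29 N during the turn. It dipped to about 4 N early on, before the tongue reaches the keeper, and I then pressed harder.

**Last checks:**
- **Stop:** the last 0.5 mm of travel raised the side force from 23 to 36 N. That is about 0.5 N m, above the fastener's turning friction.
- **Angle:** the slot measured about 87–88° in the wrist image. I put the 2–3° short of 90° down to pixel error, but I did not confirm that separately.
- **Cover:** after the fingers withdrew, the front corner appeared within about 2 px of where it should be when fully shut.
- **Surroundings:** the tape, fitting, driver and carton looked unmoved, and the tool force was near zero.

No check failed.

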